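Press a connector housing together with bench locking pliers

ROBOT

A 6-joint arm with a two-finger parallel gripper is mounted at the origin on the work surface. World frame = base frame: x ahead of the robot, y to its left, z up, the work surface at z = 0. Lengths are in mm, angles in rad, forces in N, time in s.
With the tool pointing down it reaches from about 275 to 725 mm from the base axis. Payload 15.9 kg.
Tool frame: the origin (TCP) lies on the centre line of the jaws, within the pads' length; the fingertips stand 11 mm ahead of it and the grasp point (between the pads) lies 8 mm behind it (arm.nose_length is the distance from the TCP to the fingertips, in mm); z points along the fingers, y is the line along which they close (so a half turn about z gives the same grasp; the last joint's range is limited). The gripper opens to 85 mm and grips with 20 to 120 N. Pads are 22 mm wide; open, the fingers measure 114 mm over their backs; the gripper's body (76 mm by 85 mm) begins 54 mm behind the grasp point. The pads swing forward as they close: fully open they stand 13 mm farther back than shut.
Start: joints at [1.16, 0.213, -0.034, 1.323, 0, 1.571], TCP at [199.664, 458.388, 242.306] pointing down, gripper open.
Joint ranges: [-2.98, 2.98], [-0.74, 1.72], [-1.14, 1.35], [-2.1, 2.04], [-1.57, 1.44], [-3.14, 3.14]. Speed limits (rad/s): [1.89, 1.89, 2.39, 2.57, 3.14, 3.14].

INTERFACE

Orientations are given as a unit quaternion [w, x, y, z].
In Python, from workcell import arm gives the robot as it stands. The module is installed in compiled form; this text tells all that it offers.
- The arm moves only by the tool carry_out, never from a script. Its argument "moves" is a list of rows, each an object of numbers: "jaw": the finger opening in mm, from 0 to 85.4; "x", "y", "z": the shift along the tool's x, y, z in mm; "ax", "ay", "az": the turn, a rotation vector about the tool's x, y, z in degrees. In form: [{"jaw": .., "x": .., "y": .., "z": .., "ax": .., "ay": .., "az": ..}, ...]. A call has 1 to 5 rows; each row is the pose to reach, as a shift and turn from the pose commanded when the call began, along the tool's axes at that moment; what a row does not reach only later rows make up. A row lasts 1/8 s, in which the tool goes at most 62.5 mm and 10.7 degrees, less where a joint would pass 70% of its speed; a pose out of reach is approached as far as the arm can. A call with a gripper value outside its range is refused whole. The fingers move at their own pace and stop on an object; "newtons" is the grip in N (left out, the last holds). Time passes only in rows, so rows that repeat a pose let the fingers close. It gives the time, the measured TCP pose, the force, the opening and the grip force at its end, in the units of the state.
- arm.state(): the state, without advancing time (a new reading comes with each control period).
- arm.get_image(name): name is "side" or "top" or "wrist"; returns a dict with "frame" (420x560x3 uint8, blue, green, red), "fx", "fy", "cx", "cy" (pixels), "origin" and "attitude" of the camera in the world; the wrist camera has in their place "T_tool_cam" (4x4, takes a point from camera to tool coordinates, whose origin is the TCP and whose axes are the flange's). Camera axes: x right, y down, z forward; pixel columns grow to the right and rows downward; lengths in mm; the calibration is good to about 2 mm. A picture is of the moment at which its call begins: read the wrist's pose just before it. There is no depth.
- arm.job_done(): hands the job in; it is judged then, once.
The state is a dict: "time_s": time; "joint_pos": joint angles; "joint_velocities": joint speeds; "joint_torque": joint torques, N m; "tool_pos": TCP position; "ee_rot": TCP orientation; "ft_force": force on the tool from outside, world axes, zero at the start; "torque": the same for the moment, N m; "finger_gap": opening from 0.0 (shut) to 1.0 (fully open); "grip_force": force on a finger pad.
Only numpy, scipy, OpenCV 4.12 (cv2) and the standard library are available. Lean on these libraries where they do the work, as an engineer would, in place of code of your own. Each camera call takes 0.05 s, during which the arm holds its last target. There are 200 camera calls.

TASK

Two locking pliers are bolted to plates on the bench; the jaws of one hold a yellow connector housing in two halves. Squeeze the blue handles of that pair together until they snap over centre and stay locked, which presses the yellow halves fully together, and let go; then pull its red release lever back, away from the jaws, so that the pliers spring fully open. Leave the empty pliers alone.

Things in the scene. Friction and masses are not known exactly. Their poses are not given: they have to be found in the camera images.
- press: Loaded locking pliers lying flat on a dark steel plate (250 x 110 x 12 mm) bolted to the bench. Origin: on the bench below the pliers' pivot; +x to the jaws, z up; plate x -165 to +85 mm. Two blue handles run to -x, mirrored about the x axis, x -25 to -133 mm, each 10 mm thick, z 48 to 72 mm, swinging level. Yellow housing at x +46 mm, z 47 to 76 mm. Nothing on the plate is higher than 110 mm.
- grip (a point): Point midway between the blue handles where to squeeze: x -80, y 0, z 60 mm in the frame of press (same axes). Here the handles' outer faces lie at y +-29 mm open, +-18 mm locked. Both are geared to move equally, so pressing on one moves both. Squeezing takes up to about 20 N. 25 mm outside each handle is free, down to the plate.
- release_lever: Red release lever between the handles' rear ends. Origin: its hinge, at x -140, y 0, z 58 mm of press; it swings about y. 9 mm stem, red paddle 30 wide, 9 thick, 24 mm tall, its centre 40 mm from the hinge. Leans 0.35 rad back when open, 0.35 forward when locked (paddle centre x -126, z 96 mm). Geared to the handles. Pull it to -x with about 5 N: after 10 mm it springs back by itself.
- handle (a joint): How far each handle of the loaded pliers is squeezed, in rad: 0 = fully open (start), 0.14 = shut and locked. Past about 0.10 it is over centre, snaps to 0.14 and stays there; before that a spring returns it to 0.
- shell (a joint): How far each half of the yellow housing (each 24 x 10 x 26 mm) has been pressed towards the other, in m: 0 = 10 mm gap between them (start), 0.005 = fully together. The jaws push the halves; they stay where they are left.
- spare: The other, identical pliers on an identical plate, same frame and size, with nothing between its jaws. Not to be used.

How it is judged (in metres and radians):
On the way, in this order (a step that is already met when the one before it is completed fails the run):
1. the fingers press on the handles (not on the lever) (contact force between the fingers and press above 1.5 N and not (contact force between the fingers and release_lever above 0.3 N)), for 0.02 s.
2. the pliers are locked: handles at 0.125 rad or more, with the housing pressed (value of joint handle above 0.125 rad and value of joint shell above 0.004 m), for 0.3 s.
3. the fingers work the release lever (contact force between the fingers and release_lever above 1 N), for 0.02 s.
At the end, for the whole second after the job is handed in: The loaded pliers are open again and at rest (handle joint under 0.03 rad) and the yellow halves are still pressed together (each within 1 mm of fully home) (value of joint handle below 0.03 rad and value of joint shell above 0.004 m and velocity of joint handle between -0.05 and 0.05 rad/s); the robot touches nothing.
It fails at once if the empty pliers are pushed (more than 4 N) (contact force between any of the fingers, the arm and spare above 4 N).
It also fails if it takes over 42 s, if anything falls off the work surface, if the arm or the gripper's body presses on something with over 40 N, if the wrist force passes 120 N, or if a joint passes its speed limit or range.

## Working session

There is one attempt and no reset: what is moved stays moved. The work goes in short steps, Python scripts to look and compute and a tool call to move; the robot and the scene stay as the last step left them, time stands still between calls to the robot, and variables do not carry over. Pictures are saved under pics/ and viewed, at most 10 in all, crops included, and the job is handed in when it is done.

Besides the shell and the picture viewer there is one more tool, called after "Emit:" by a JSON object that holds its "method" and its "body", one argument or row to a line. carry_out: Moves the arm, as the interface text tells. Its arguments: {"type":"object","properties":{"moves":{"type":"array","items":{"type":"object","properties":{"jaw":{"type":"number"},"x":{"type":"number"},"y":{"type":"number"},"z":{"type":"number"},"ax":{"type":"number"},"ay":{"type":"number"},"az":{"type":"number"}}}},"newtons":{"type":"number"}},"required":["moves"]}

```bash
mkdir -p pics; cat > h.py <<'E'
import numpy as np, cv2
from workcell import arm
from scipy.spatial.transform import Rotation as R
def rot(q):
    q=np.array(q,float)
    return q if q.shape==(3,3) else R.from_quat(np.r_[q[1:],q[0]]).as_matrix()
def grab(n):
    s=arm.state(); d=arm.get_image(n)
    if n=="wrist":
        T=np.array(d["T_tool_cam"]); Rt=rot(s["ee_rot"])
        d["o"]=np.array(s["tool_pos"])+Rt@T[:3,3]; d["R"]=Rt@T[:3,:3]
    else: d["o"]=np.array(d["origin"],float); d["R"]=rot(d["attitude"])
    return d
def plane(d,u,v,z):
    r=d["R"]@np.array([(u-d["cx"])/d["fx"],(v-d["cy"])/d["fy"],1.])
    return d["o"]+r*(z-d["o"][2])/r[2]
def proj(d,p):
    c=d["R"].T@(np.array(p)-d["o"]); return d["cx"]+d["fx"]*c[0]/c[2], d["cy"]+d["fy"]*c[1]/c[2]
def blobs(d,col,amin=15):
    h=cv2.cvtColor(d["frame"],cv2.COLOR_BGR2HSV)
    rng={"blue":[((100,110,50),(130,255,255))],"yellow":[((20,110,70),(35,255,255))],"red":[((0,130,60),(8,255,255)),((172,130,60),(180,255,255))]}[col]
    m=sum(cv2.inRange(h,*r) for r in rng)
    n,l,st,c=cv2.connectedComponentsWithStats(m)
    return [(st[i].tolist(),c[i].round(1).tolist()) for i in range(1,n) if st[i][4]>=amin]
E
python3 - <<'E'
from h import *
print(arm.state())
for n in("top","side"):
    d=grab(n); cv2.imwrite(f"pics/{n}1.png",d["frame"]); print(n,d["o"],d["R"].round(2).tolist(),d["fx"])
    for c in("blue","yellow","red"): 
        for st,ce in blobs(d,c): print(c,st,ce,plane(d,*ce,dict(blue=72,yellow=76,red=90)[c]).round(0))
E
```

```text
{'time_s': 0.0, 'joint_pos': array([ 1.15996322e+00,  2.13346237e-01, -3.50526808e-02,  1.32350995e+00,
       -2.21595100e-05,  1.57085200e+00]), 'joint_velocities': array([-3.59989195e-05, -1.89235225e-04, -8.67949142e-04, -1.17157958e-03,
        1.37796461e-03, -1.75545982e-03]), 'joint_torque': array([-6.28722497e-03, -6.86160994e+01,  4.87117696e+01,  1.75539264e-02,
       -3.39223479e-04, -7.01862760e-06]), 'tool_pos': array([199.56079453, 458.08845464, 241.82366391]), 'ee_rot': array([-1.02603011e-04,  2.04002186e-01,  9.78970275e-01, -5.46837340e-04]), 'ft_force': array([ 0.21181031, -0.36890253, -0.69407137]), 'torque': array([-0.0332812 , -0.0291212 ,  0.03537365]), 'grip_force': 0.0, 'finger_gap': 1.0032757999436013}
top [ 480.39259558  -33.07258277 1033.51212882] [[0.03, -0.99, 0.15], [-1.0, -0.02, 0.02], [-0.01, -0.15, -0.99]] 543.2781546395888
blue [201, 201, 15, 43, 279] [207.5, 222.3] [590. 112.  72.]
blue [176, 203, 10, 44, 304] [180.5, 224.6] [584. 161.  72.]
blue [390, 215, 24, 43, 337] [401.4, 235.9] [ 574. -232.   72.]
blue [370, 220, 11, 45, 312] [374.9, 241.8
[... 6612 characters left out ...]
6. -764.   72.]
blue [346, 153, 42, 18, 405] [366.0, 161.3] [ 568. -220.   72.]
blue [338, 163, 39, 27, 453] [356.9, 175.8] [ 555. -174.   72.]
blue [202, 245, 45, 30, 513] [223.7, 259.0] [583. 120.  72.]
blue [184, 260, 36, 41, 453] [200.8, 279.2] [578. 166.  72.]
yellow [288, 41, 59, 51, 1607] [321.7, 62.4] [ 899. -478.   76.]
yellow [146, 219, 26, 23, 237] [160.0, 230.3] [698. 156.  76.]
yellow [74, 223, 19, 19, 208] [82.2, 233.5] [783. 247.  76.]
red [323, 27, 54, 46, 1295] [354.7, 45.7] [ 880. -594.   90.]
red [136, 151, 38, 43, 1008] [154.2, 171.6] [815.  88.  90.]
red [396, 157, 14, 18, 100] [403.0, 165.5] [ 501. -236.   90.]
red [239, 271, 19, 21, 153] [247.9, 280.3] [518. 127.  90.]
```

View pics/top1.png

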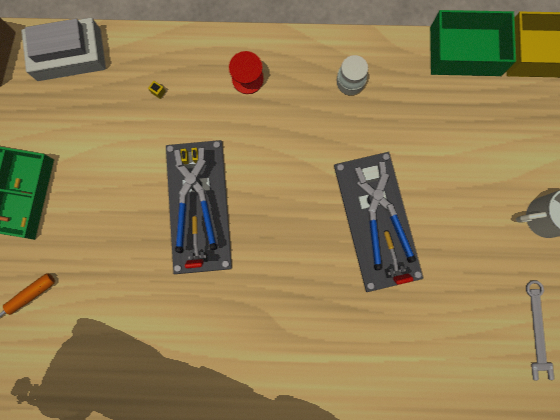

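View pics/side1.png

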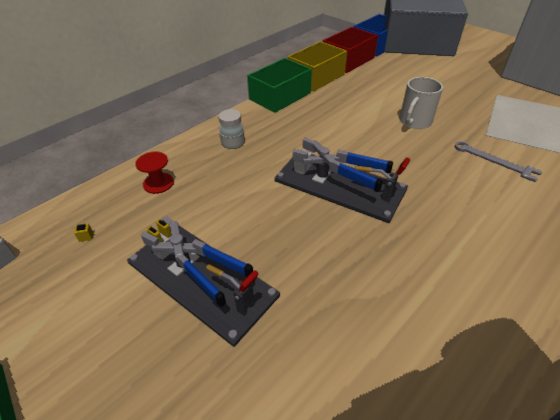

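The loaded pliers are the left ones: yellow halves at (184,155) and (194,154) in the top view, handles at (180,225) and (207,222), lever at (193,263). I'll get the frame from the plate outline.

```bash
python3 - <<'E'
from h import *
d=grab("top"); f=d["frame"]
hsv=cv2.cvtColor(f,cv2.COLOR_BGR2HSV)
roi=np.zeros(f.shape[:2],np.uint8); roi[130:285,155:245]=255
# plate = not wood
wood=cv2.inRange(hsv,(8,60,90),(28,255,255))
m=cv2.bitwise_and(cv2.bitwise_not(wood),roi)
m=cv2.morphologyEx(m,cv2.MORPH_CLOSE,np.ones((9,9)));m=cv2.morphologyEx(m,cv2.MORPH_OPEN,np.ones((15,15)))
cs,_=cv2.findContours(m,cv2.RETR_EXTERNAL,cv2.CHAIN_APPROX_NONE); c=max(cs,key=cv2.contourArea)
P=np.array([plane(d,*p[0],12)[:2] for p in c],np.float32)
r=cv2.minAreaRect(P); print(r); B=cv2.boxPoints(r); print(B)
e=[B[1]-B[0],B[2]-B[1]]; e=max(e,key=np.linalg.norm); e=e*np.sign(e[0]); yaw=np.arctan2(e[1],e[0])
u=np.array([np.cos(yaw),np.sin(yaw)]); o=np.array(r[0])+40*u
print("yaw",yaw,"origin",o,"grip",o-80*u,"hinge",o-140*u,"housing",o+46*u)
E
```

```text
((627.8388671875, 140.86985778808594), (248.90318298339844, 111.0434799194336), 6.517706394195557)
[[497.8893   181.90622 ]
 [510.49393   71.58043 ]
 [757.78845   99.833496]
 [745.18384  210.15929 ]]
yaw 0.113755435 origin [667.58034134 145.41026831] grip [588.09739304 136.32944727] hinge [528.48518753 129.51883173] housing [713.28303528 150.63174009]
```

The plate measures 249 x 111 mm, against 250 x 110 given, so grip ≈ (588,136) and yaw ≈ 0.114. I'll set out.

Emit:
{"method": "carry_out", "body": {
  "moves": [
    {"x":-486,"y":-139,"az":-30,"jaw":76},
    {"x":-486,"y":-139,"az":-30,"jaw":76},
    {"x":-486,"y":-139,"az":-30,"jaw":76},
    {"x":-486,"y":-139,"az":-30,"jaw":76},
    {"x":-486,"y":-139,"az":-30,"jaw":76}
  ],
  "newtons": 40
}}

```text
invalid input at $.moves[0]: expected keys jaw, x, y, z, ax, ay, az
```

```bash
cat >> h.py <<'E'
YAW=0.114; U=np.array([np.cos(YAW),np.sin(YAW),0]); V=np.array([-U[1],U[0],0]); O=np.array([667.6,145.4,0])
def W(x,y,z): return O+x*U+y*V+np.array([0,0,z])
def delta(t):
    s=arm.state(); Rt=rot(s["ee_rot"]); ya=np.arctan2(Rt[1,1],Rt[0,1])
    print("t",s["time_s"],"pos",s["tool_pos"].round(1),"tilt",Rt[:,2].round(3),"shift",(Rt.T@(np.array(t)-s["tool_pos"])).round(1),"az",round(-np.degrees(YAW+np.pi/2-ya),1),"gap",s["finger_gap"],"F",s["ft_force"].round(1))
E
python3 -c "
from h import *
delta(W(-78,0,242))"
```

```text
t 0.15 pos [199.6 458.2 241.9] tilt [-0.    -0.001 -1.   ] shift [-4.865e+02 -1.389e+02  1.000e-01] az -30.1 gap 0.9997607005194739 F [0.3 0.1 0.1]
```

Emit:
{"method": "carry_out", "body": {
  "moves": [
    {"x":-486,"y":-139,"z":0,"ax":0,"ay":0,"az":-30,"jaw":76},
    {"x":-486,"y":-139,"z":0,"ax":0,"ay":0,"az":-30,"jaw":76},
    {"x":-486,"y":-139,"z":0,"ax":0,"ay":0,"az":-30,"jaw":76},
    {"x":-486,"y":-139,"z":0,"ax":0,"ay":0,"az":-30,"jaw":76},
    {"x":-486,"y":-139,"z":0,"ax":0,"ay":0,"az":-30,"jaw":76}
  ],
  "newtons": 40
}}

```text
time_s: 0.78
tool_pos: [424.3, 273.7, 242.3]
ee_rot: [0.0, -0.057, 0.998, 0.0]
ft_force: [-0.1, 1.1, 1.2]
finger_gap: 0.889
grip_force: 0.0
```

```bash
python3 -c "
from h import *
delta(W(-78,0,242))"
```

```text
t 0.775 pos [424.3 273.7 242.3] tilt [ 0.  0. -1.] shift [-149.2 -155.1    0.3] az -0.0 gap 0.8890857152156443 F [-0.1  1.1  1.2]
```

Emit:
{"method": "carry_out", "body": {
  "moves": [
    {"x":-149,"y":-155,"z":0,"ax":0,"ay":0,"az":0,"jaw":74},
    {"x":-149,"y":-155,"z":0,"ax":0,"ay":0,"az":0,"jaw":74},
    {"x":-149,"y":-155,"z":0,"ax":0,"ay":0,"az":0,"jaw":74},
    {"x":-149,"y":-155,"z":0,"ax":0,"ay":0,"az":0,"jaw":74},
    {"x":-149,"y":-155,"z":0,"ax":0,"ay":0,"az":0,"jaw":74}
  ]
}}

```text
time_s: 1.4
tool_pos: [589.5, 136.4, 241.3]
ee_rot: [-0.001, -0.055, 0.998, -0.0]
ft_force: [-0.1, 0.2, 0.1]
finger_gap: 0.863
grip_force: 0.0
```

```bash
python3 - <<'E'
from h import *
delta(W(-78,0,242))
d=grab("wrist"); f=d["frame"].copy()
for y in(-29,29): 
  for x in (-40,-80,-125):
    yy=y
    u,v=proj(d,W(x,y,72)); cv2.circle(f,(int(u),int(v)),3,(0,255,0),1)
u,v=proj(d,W(-154,0,96)); cv2.circle(f,(int(u),int(v)),4,(255,255,0),1)
cv2.imwrite("pics/w1.png",f)
for c in("blue","red"):
  for st,ce in blobs(d,c,80):
    p=plane(d,*ce,72 if c=="blue" else 96)-O; print(c,st,ce,(p@U).round(1),(p@V).round(1))
E
```

```text
t 1.4 pos [589.5 136.4 241.3] tilt [-0.001 -0.    -1.   ] shift [-0.6  0.  -0.7] az -0.2 gap 0.863034141725324 F [-0.1  0.2  0.1]
blue [294, 143, 28, 95, 1248] [307.0, 189.5] -82.4 25.6
blue [235, 144, 29, 94, 1279] [249.1, 190.1] -82.1 -22.1
red [257, 90, 43, 22, 853] [278.4, 100.6] -153.1 1.9
red [168, 383, 44, 37, 1146] [191.4, 400.2] 111.9 -79.0
```

View pics/w1.png

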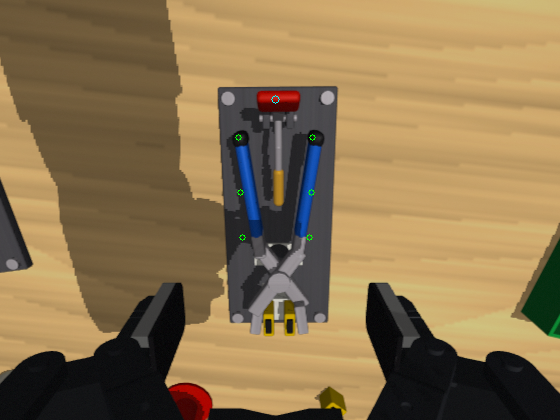

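The wrist view shows the handles at (249,190) and (307,189), about 1.8 mm to +y of the frame I found. Their midline and the lever (278,100) agree. I'll descend with a +1.5 mm correction.

Emit:
{"method": "carry_out", "body": {
  "moves": [
    {"x":0.5,"y":1.5,"z":60,"ax":0,"ay":0,"az":0,"jaw":74},
    {"x":0.5,"y":1.5,"z":120,"ax":0,"ay":0,"az":0,"jaw":74},
    {"x":0.5,"y":1.5,"z":155,"ax":0,"ay":0,"az":0,"jaw":74},
    {"x":0.5,"y":1.5,"z":180,"ax":0,"ay":0,"az":0,"jaw":74},
    {"x":0.5,"y":1.5,"z":189,"ax":0,"ay":0,"az":0,"jaw":74}
  ]
}}

```text
time_s: 2.08
tool_pos: [586.4, 140.1, 52.2]
ee_rot: [-0.001, -0.057, 0.998, -0.0]
ft_force: [0.3, 0.1, -0.0]
finger_gap: 0.866
grip_force: 0.0
```

Emit:
{"method": "carry_out", "body": {
  "moves": [
    {"x":0,"y":0,"z":0,"ax":0,"ay":0,"az":0,"jaw":32},
    {"x":0,"y":0,"z":0,"ax":0,"ay":0,"az":0,"jaw":32},
    {"x":0,"y":0,"z":0,"ax":0,"ay":0,"az":0,"jaw":32},
    {"x":0,"y":0,"z":0,"ax":0,"ay":0,"az":0,"jaw":32},
    {"x":0,"y":0,"z":0,"ax":0,"ay":0,"az":0,"jaw":32}
  ],
  "newtons": 45
}}

```text
time_s: 2.7
tool_pos: [587.9, 138.6, 55.1]
ee_rot: [0.0, -0.056, 0.998, -0.001]
ft_force: [-6.1, -9.9, 8.2]
finger_gap: 0.394
grip_force: 44.2
```

Emit:
{"method": "carry_out", "body": {
  "moves": [
    {"x":0,"y":0,"z":0,"ax":0,"ay":0,"az":0,"jaw":32},
    {"x":0,"y":0,"z":0,"ax":0,"ay":0,"az":0,"jaw":32},
    {"x":0,"y":0,"z":0,"ax":0,"ay":0,"az":0,"jaw":32},
    {"x":0,"y":0,"z":0,"ax":0,"ay":0,"az":0,"jaw":32},
    {"x":0,"y":0,"z":0,"ax":0,"ay":0,"az":0,"jaw":32}
  ]
}}

```text
time_s: 3.32
tool_pos: [587.9, 138.6, 55.1]
ee_rot: [0.0, -0.056, 0.998, -0.001]
ft_force: [-6.2, -10.1, 8.2]
finger_gap: 0.393
grip_force: 44.2
```

Opening is about 33.5 mm, so the handles should be locked. I'll let go, rise and check.

Emit:
{"method": "carry_out", "body": {
  "moves": [
    {"x":0,"y":0,"z":0,"ax":0,"ay":0,"az":0,"jaw":72},
    {"x":0,"y":0,"z":0,"ax":0,"ay":0,"az":0,"jaw":72},
    {"x":0,"y":0,"z":0,"ax":0,"ay":0,"az":0,"jaw":72},
    {"x":0,"y":0,"z":-50,"ax":0,"ay":0,"az":0,"jaw":72},
    {"x":0,"y":0,"z":-100,"ax":0,"ay":0,"az":0,"jaw":72}
  ]
}}

```text
time_s: 3.95
tool_pos: [587.5, 139.4, 154.5]
ee_rot: [-0.0, -0.056, 0.998, -0.0]
ft_force: [0.5, 0.4, -0.2]
finger_gap: 0.843
grip_force: 0.0
```

```bash
python3 - <<'E'
from h import *
delta(W(-98,1.5,130))
d=grab("wrist"); cv2.imwrite("pics/w2.png",d["frame"])
for c in("blue","red"):
  for st,ce in blobs(d,c,80):
    p=plane(d,*ce,72 if c=="blue" else 100)-O; print(c,st,ce,(p@U).round(1),(p@V).round(1))
E
```

```text
t 3.95 pos [587.5 139.4 154.5] tilt [-0.001 -0.    -1.   ] shift [17.7 -1.7 24.5] az -0.1 gap 0.8429732407689188 F [ 0.5  0.4 -0.2]
blue [286, 179, 19, 109, 1771] [294.6, 233.5] -78.6 14.4
blue [242, 181, 21, 107, 1818] [252.5, 233.4] -78.7 -11.2
red [242, 149, 62, 36, 2011] [272.8, 165.8] -125.5 1.5
```

View pics/w2.png

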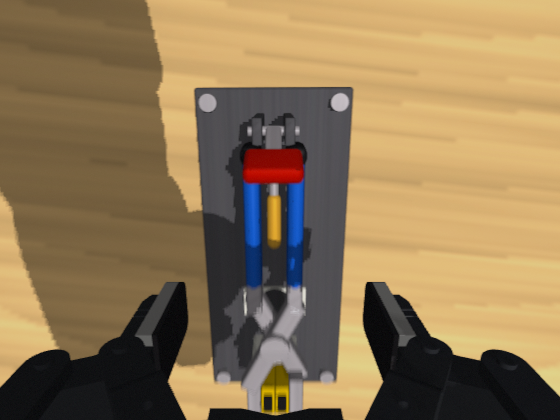

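The pliers are locked: handles parallel at (252,233) and (294,233), yellow halves together at (273,400), red paddle forward at (273,166). Next I'll shut the fingers and lower them in front of the paddle.

Emit:
{"method": "carry_out", "body": {
  "moves": [
    {"x":13,"y":-1.5,"z":0,"ax":0,"ay":0,"az":0,"jaw":0},
    {"x":13,"y":-1.5,"z":0,"ax":0,"ay":0,"az":0,"jaw":0},
    {"x":13,"y":-1.5,"z":0,"ax":0,"ay":0,"az":0,"jaw":0},
    {"x":13,"y":-1.5,"z":0,"ax":0,"ay":0,"az":0,"jaw":0},
    {"x":13,"y":-1.5,"z":0,"ax":0,"ay":0,"az":0,"jaw":0}
  ],
  "newtons": 20
}}

```text
time_s: 4.62
tool_pos: [575.3, 136.5, 153.0]
ee_rot: [-0.0, -0.056, 0.998, -0.0]
ft_force: [-0.3, -0.7, -0.3]
finger_gap: -0.001
grip_force: 0.0
```

Emit:
{"method": "carry_out", "body": {
  "moves": [
    {"x":0,"y":0,"z":0,"ax":0,"ay":0,"az":0,"jaw":0},
    {"x":0,"y":0,"z":20,"ax":0,"ay":0,"az":0,"jaw":0},
    {"x":0,"y":0,"z":40,"ax":0,"ay":0,"az":0,"jaw":0},
    {"x":0,"y":0,"z":55,"ax":0,"ay":0,"az":0,"jaw":0},
    {"x":0,"y":0,"z":55,"ax":0,"ay":0,"az":0,"jaw":0}
  ]
}}

```text
time_s: 5.25
tool_pos: [574.5, 136.3, 97.4]
ee_rot: [-0.001, -0.056, 0.998, -0.0]
ft_force: [0.9, 0.0, 0.2]
finger_gap: 0.001
grip_force: 0.0
```

```bash
python3 -c "
from h import *
delta(W(-108,1.5,98))"
```

```text
t 5.25 pos [574.5 136.3  97.4] tilt [-0.002 -0.    -1.   ] shift [14.5 -0.1 -0.6] az -0.1 gap 0.0011195174253896593 F [0.9 0.  0.2]
```

Emit:
{"method": "carry_out", "body": {
  "moves": [
    {"x":10,"y":0,"z":0,"ax":0,"ay":0,"az":0,"jaw":0},
    {"x":15,"y":0,"z":0,"ax":0,"ay":0,"az":0,"jaw":0},
    {"x":19,"y":0,"z":0,"ax":0,"ay":0,"az":0,"jaw":0},
    {"x":23,"y":0,"z":0,"ax":0,"ay":0,"az":0,"jaw":0},
    {"x":27,"y":0,"z":0,"ax":0,"ay":0,"az":0,"jaw":0}
  ]
}}

```text
time_s: 5.88
tool_pos: [547.7, 133.3, 98.2]
ee_rot: [-0.0, -0.056, 0.998, -0.0]
ft_force: [-0.3, 0.9, -0.3]
finger_gap: 0.001
grip_force: 0.0
```

```bash
python3 - <<'E'
from h import *
delta(W(-108,1.5,98))
d=grab("wrist")
for c in("blue","red"):
  for st,ce in blobs(d,c,80):
    p=plane(d,*ce,72 if c=="blue" else 100)-O; print(c,st,ce,(p@U).round(1),(p@V).round(1))
E
```

```text
t 5.875 pos [547.7 133.3  98.2] tilt [-0.001 -0.    -1.   ] shift [-12.5  -0.1   0.2] az -0.1 gap 0.0008527783209436641 F [-0.3  0.9 -0.3]
blue [307, 273, 25, 62, 840] [320.4, 298.6] -107.2 22.6
blue [221, 274, 23, 57, 750] [231.0, 296.7] -108.3 -20.0
red [235, 241, 83, 45, 3274] [276.5, 262.9] -139.2 1.5
```

Emit:
{"method": "carry_out", "body": {
  "moves": [
    {"x":0,"y":0,"z":0,"ax":0,"ay":0,"az":0,"jaw":0},
    {"x":0,"y":0,"z":0,"ax":0,"ay":0,"az":0,"jaw":0},
    {"x":-5,"y":0,"z":-40,"ax":0,"ay":0,"az":0,"jaw":0},
    {"x":-25,"y":0,"z":-90,"ax":0,"ay":0,"az":0,"jaw":0},
    {"x":-25,"y":0,"z":-120,"ax":0,"ay":0,"az":0,"jaw":0}
  ]
}}

```text
time_s: 6.55
tool_pos: [574.5, 136.4, 220.4]
ee_rot: [0.001, -0.056, 0.998, 0.0]
ft_force: [-0.2, 0.5, 0.1]
finger_gap: -0.004
grip_force: 0.0
```

```bash
python3 - <<'E'
from h import *
delta(W(-108,1.5,98))
d=grab("wrist"); cv2.imwrite("pics/w3.png",d["frame"])
for c in("blue","red"):
  for st,ce in blobs(d,c,80):
    p=plane(d,*ce,72 if c=="blue" else 100)-O; print(c,st,ce,(p@U).round(1),(p@V).round(1))
E
```

```text
t 6.55 pos [574.5 136.4 220.4] tilt [ 0.002  0.    -1.   ] shift [ 14.7  -0.2 122.4] az -0.1 gap -0.003595562773431071 F [-0.2  0.5  0.1]
blue [230, 165, 30, 99, 1417] [245.4, 214.3] -82.4 -22.3
blue [293, 165, 29, 99, 1383] [306.2, 214.0] -82.5 25.4
red [253, 114, 46, 21, 881] [275.8, 124.2] -153.4 1.6
```

View pics/w3.png

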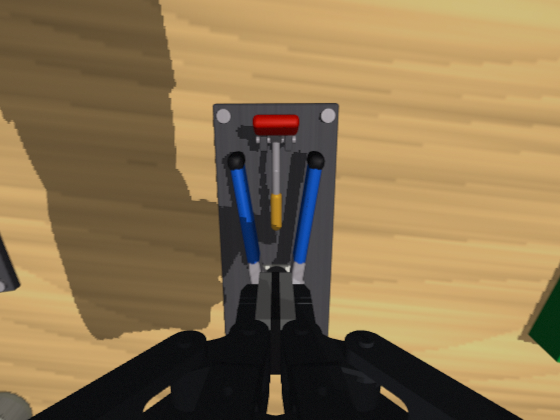

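The handles are back at their open positions, (245,214) and (306,214), the lever is back at (276,124), and the arm is clear. I'll hand in.

```bash
python3 -c "
from workcell import arm
print(arm.job_done())"
```

```text
the job is handed in; nothing more can be done
None
```

I locked the loaded pliers, which pressed the yellow halves together, then released them with the red lever; they sprang open, the spare pliers were not approached, and the job is handed in at about 6.6 s (no verdict was returned, and I did not re-check the halves after the release).

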